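Seat the probe in the dry-well tester and mark its depth

ROBOT

A 6-joint arm with a two-finger parallel gripper is mounted at the origin on the work surface. World frame = base frame: x ahead of the robot, y to its left, z up, the work surface at z = 0. Lengths are in mm, angles in rad, forces in N, time in s.
With the tool pointing down it reaches from about 400 to 925 mm from the base axis. Payload 12.5 kg.
Tool frame: the origin (TCP) lies midway between the tips of the shut fingers; the grasp point (between the pads) lies 19 mm behind it (env.grip_depth is the distance from the TCP to the grasp point, in mm); z points along the fingers, y is the line along which they close (so a half turn about z gives the same grasp; the last joint's range is limited). The gripper opens to 95 mm and grips with 3 to 60 N. Pads are 20 mm wide; open, the fingers measure 119 mm over their backs; the gripper's body (75 mm by 180 mm) begins 59 mm behind the grasp point.
Start: joints at [1.052, 0.491, 1.559, -0, 1.092, -0.106], TCP at [250.721, 572.526, 214.661] pointing down, gripper open.
Joint ranges: [-3.1, 3.1], [-0.84, 2.19], [0.05, 2.79], [-1.13, 4.28], [0.06, 2.93], [-2.69, 2.69]. Speed limits (rad/s): [2.22, 2.22, 2.79, 3.14, 3.14, 3.14].

INTERFACE

Orientations are given as [roll, pitch, yaw] about the fixed x, y, z axes, in that order (R = Rz(yaw) Ry(pitch) Rx(roll)).
In Python, from cell import monitor, viewer, order, env gives the robot as it stands.
- The arm moves only by the tool move_arm, never from a script. Its argument "moves" is one flat list of numbers, 4 for each row, row after row: the shift along the tool's x, y, z normalised to -1 to 1, where 1 is 0.15 m, then the turn about the tool's z normalised to -1 to 1, where 1 is pi/2 rad. A call has 1 to 10 rows; each row shifts and turns the commanded pose from where the row before left it, along the tool's axes as they then stand; what a row does not reach is not made up. A row lasts 1/8 s, in which the tool goes at most 62.5 mm and 10.7 degrees, less where a joint would pass 70% of its speed; a pose out of reach is approached as far as the arm can. A call with a number of a shift or a turn outside -1 to 1 is refused whole. A call with a gripper value outside its range is refused whole. "claw" is the finger opening in mm, from 0 to 95.1, set as the call begins (left out, the last holds). The fingers move at their own pace and stop on an object; the grip force is fixed at half the most. Time passes only in rows, so rows that do not move let the fingers close. It gives the time, the measured TCP pose, the force, the opening and the grip force at its end, in the units of the state.
- monitor.state(): the state, without advancing time (a new reading comes with each control period).
- viewer.read_camera(name): name is "side" or "top"; returns the picture (480x640x3 uint8, red, green, blue); there is no depth.
- viewer.camera_info(name): a dict with "K" (3x3 intrinsics, pixels), "camera_from_world" (4x4, takes a point from world to camera coordinates). Camera axes: x right, y down, z forward; pixel columns grow to the right and rows downward; lengths in mm; the calibration is good to about 2 mm. A picture is of the moment at which its call begins. camera_info takes no time and is no camera call.
- order.job_done(): hands the job in; it is judged then, once.
The state is a dict: "t": time; "joints": joint angles; "qvel": joint speeds; "tau": joint torques, N m; "eef_pos": TCP position; "tcp_rot": TCP orientation; "ft_force": force on the tool from outside, world axes, zero at the start; "moment": the same for the moment, N m; "opening": opening from 0.0 (shut) to 1.0 (fully open); "grip_force": force on a finger pad.
Only numpy, scipy, OpenCV 4.12 (cv2) and the standard library are available. Lean on these libraries where they do the work, as an engineer would, in place of code of your own. Each camera call takes 0.05 s, during which the arm holds its last target. There are 200 camera calls.

TASK

Take the temperature probe out of its stand and lower it upright into the tester's well until it bottoms out, then keep it pressed on the bottom for about a second with a steady push of about 12 newtons, never 20 or more. Then slide the probe's stop collar down the rod until it rests flat on the well's rim, marking the depth, and leave the probe standing in the well. Be as gentle with the collar, and leave the bottle, the handheld meter and the computer mouse alone.

Things in the scene. Friction and masses are not known exactly. Their poses are not given: they have to be found in the camera images.
- probe: Temperature probe, 140 g with its collar: a round steel rod 10 mm in diameter (end chamfered) with a round grey plastic handle 18 mm in diameter on top. Origin at the tip (lower end) of the rod, z along the rod towards the handle. The bare rod runs from z = 0 to 91 mm, the handle from 91 to 121 mm. It starts standing upright in the stand.
- handle_mid (a point): Middle of the probe's handle, on its axis, 106 mm from the tip.
- collar_underside (a point): Centre of the underside of the stop collar, a black plastic disc 44 mm in diameter and 10 mm thick threaded on the probe's rod just below the handle. It starts with its underside 80 mm from the tip (1 mm below the handle) and slides along the rod only, down to 30 mm from the tip; it grips the rod with about 2 N of friction and stays where it is left. Being wider than the handle, it can be pushed down from above beside the handle.
- tester: Dry-well probe tester, fixed to the desk: a white box 150 (x) by 200 (y) by 106 mm high with a dark display and grey keys on top, and an aluminium well block let into the top. It carries the adjustable bottom of the well. Origin at the centre of the box's underside, z up.
- wellblock: The tester's aluminium well block, 60 by 60 mm, fixed, its top 4 mm proud of the white box; it forms the well's walls and rim. Origin on the well's axis, level with the desk, 110 mm below the mouth; z up.
- well_mouth (a point): Centre of the mouth of the tester's well, in the top of the aluminium block, 110 mm above the desk, at (0, +50 mm) from the tester's origin in its own frame. The well is a vertical blind hole about 11.5 mm wide with a 2 mm chamfer; its bottom is rigid and adjustable, so its depth is not known beforehand: between 48 and 74 mm, different each time. The collar cannot enter it.
- stand: Probe stand, fixed to the desk: a grey block 70 by 70 mm on a foot 100 by 100 by 10 mm, 60 mm high in all, with a loose vertical hole 13 mm wide and 40 mm deep in the middle of its top. Origin at the centre of the underside, z up.
- bottle: Bystander: small white bottle with a cap, 32 mm in diameter, 85 mm high; origin at the centre of its underside.
- handheld: Bystander: white handheld meter, 60 by 85 by 26 mm; origin at the centre of its underside.
- mouse: Bystander: black computer mouse, 100 by 58 by 32 mm; origin at the centre of its underside.
There are look-alikes about, which are no part of the job. Of the things that look like the wellblock, the middle-sized one is meant. What is shaped like the probe but purple or yellow is not meant.

How it is judged (in metres and radians):
On the way:
1. the probe is in the well, upright, and pressed still on its bottom with 7 to 20 N for 0.4 s, the collar not yet on the rim (z of probe in the frame of well_mouth below -0.046 m and horizontal distance between probe and well_mouth below 0.003 m and angle between probe's own z axis and vertical below 0.08 rad and contact force between probe and tester between 7 and 20 N and linear speed of probe below 0.004 m/s and z of collar_underside in the frame of well_mouth above 0.004 m), for 0.4 s.
At the end, for the whole second after the job is handed in: The probe stands in the well, tip at least 46 mm below the mouth and within 3 mm of its axis, tilted less than 0.08 rad, with the collar's underside less than 2 mm above the rim; it is at rest and released (z of probe in the frame of well_mouth below -0.046 m and horizontal distance between probe and well_mouth below 0.003 m and angle between probe's own z axis and vertical below 0.08 rad and z of collar_underside in the frame of well_mouth below 0.002 m and linear speed of probe below 0.01 m/s and contact force between probe and the fingers below 0.05 N); the robot touches nothing.
It fails at once if the probe is forced against the bottom of the well with more than 20 N, or the probe or its collar against the well block with more than 25 N (contact force between probe and tester above 20 N or contact force between probe and wellblock above 25 N).
It fails at once if a bystander is moved by more than 20 mm (distance of any of bottle, handheld, mouse from where it was at the start of the episode above 0.02 m).
It also fails if it takes over 56 s, if anything falls off the work surface, if the arm or the gripper's body presses on something with over 40 N, if the wrist force passes 120 N, or if a joint passes its speed limit or range.

## Working session

There is one attempt and no reset: what is moved stays moved. The work goes in short steps, Python scripts to look and compute and a tool call to move; the robot and the scene stay as the last step left them, time stands still between calls to the robot, and variables do not carry over. Pictures are saved under pics/ and viewed, at most 10 in all, crops included, and the job is handed in when it is done.

Besides the shell and the picture viewer there is one more tool, called as name(argument=value, ...) on one line, values as JSON. move_arm: Moves the arm, as the interface text tells. Scaled input: -1 to 1 covers 0.15 m each way for a shift and pi/2 rad each way for a turn. Its arguments: {"type":"object","properties":{"moves":{"type":"array"},"claw":{"type":"number"}},"required":["moves"]}

```bash
mkdir -p pics; ls; python3 - <<'E'
from cell import monitor, viewer, order, env
import cv2,json
for n in ("top","side"):
    cv2.imwrite(f"pics/{n}0.png",viewer.read_camera(n)[:,:,::-1])
    i=viewer.camera_info(n);print(n,i["K"],i["camera_from_world"])
print(monitor.state(),env.grip_depth)
E
```

```text
pics
top [[486.1394286    0.         323.95319004]
 [  0.         486.1394286  238.50099489]
 [  0.           0.           1.        ]] [[ 1.56950684e-01 -9.87598371e-01  3.99248903e-03 -9.32918071e+01]
 [-9.61528264e-01 -1.53727943e-01 -2.27664484e-01  6.11892192e+02]
 [ 2.25454831e-01  3.18932055e-02 -9.73731453e-01  7.50842527e+02]
 [ 0.00000000e+00  0.00000000e+00  0.00000000e+00  1.00000000e+00]]
side [[444.0068019    0.         319.06288114]
 [  0.         444.0068019  233.2727907 ]
 [  0.           0.           1.        ]] [[ 6.62826007e-01 -7.48772937e-01  8.79784501e-04 -4.13314404e+02]
 [-4.99715788e-01 -4.43230968e-01 -7.44197850e-01  3.81630303e+02]
 [ 5.57625158e-01  4.92834047e-01 -6.67958671e-01  4.99415933e+02]
 [ 0.00000000e+00  0.00000000e+00  0.00000000e+00  1.00000000e+00]]
{'t': 0.1, 'joints': array([ 1.05241070e+00,  4.91483218e-01,  1.55938018e+00, -4.86043130e-06,
        1.09170917e+00, -1.05582369e-01]), 'qvel': array([ 0.00137542, -0.00253402, -0.00189193, -0.00041205, -0.00041619,
       -0.00045296]), 'tau': array([ 3.73637871e-03, -6.13622618e+01, -2.58615392e+01,  6.93894457e-02,
        4.69638035e-02, -9.34253967e-05]), 'eef_pos': array([250.60045823, 572.32642952, 214.13303336]), 'tcp_rot': array([-3.14061774e+00, -9.89826936e-05,  2.72879159e+00]), 'ft_force': array([ 0.28014733, -0.21527752, -0.54707921]), 'moment': array([ 0.00341228,  0.02840733, -0.10197598]), 'grip_force': 0.0, 'opening': 0.9981213382751196} 18.8
```

View pics/top0.png

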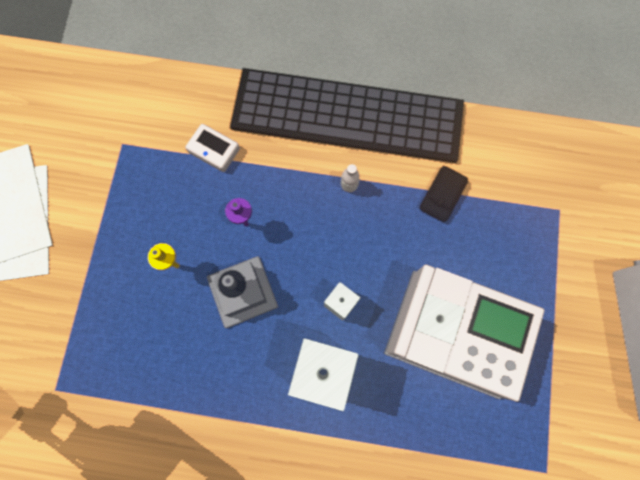

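View pics/side0.png

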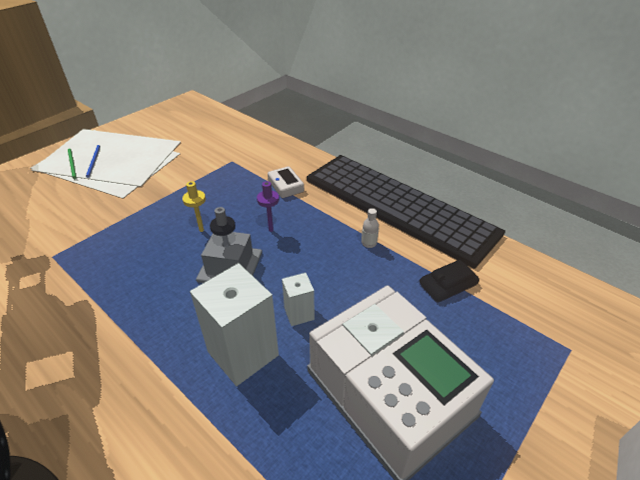

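The top view shows the probe in its stand at about (232,282) and the tester's well at (440,319). In the side view they are at (221,215) and (373,327). Next I'll zoom in on both.

```bash
python3 - <<'E'
import cv2,numpy as np
t=cv2.imread("pics/top0.png");s=cv2.imread("pics/side0.png")
def c(im,u,v,w=25,h=19):
    return cv2.resize(im[v-h:v+h,u-w:u+w],(400,304),interpolation=cv2.INTER_CUBIC)
cv2.imwrite("pics/z0.png",cv2.resize(np.vstack([np.hstack([c(t,232,281),c(t,440,319)]),np.hstack([c(s,221,220),c(s,373,327)])]),(800,600)))
E
```

```text
(no output)
```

View pics/z0.png

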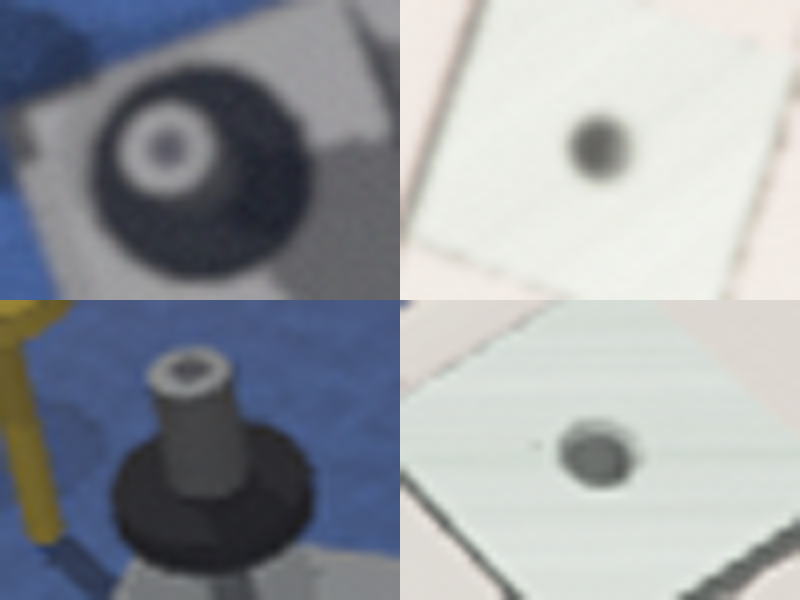

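```bash
cat > h.py <<'E'
from cell import monitor, viewer, order, env
import numpy as np
from scipy.optimize import least_squares
I={n:viewer.camera_info(n) for n in("top","side")}
def proj(n,p):
    q=I[n]["K"]@(I[n]["camera_from_world"]@np.append(p,1))[:3];return q[:2]/q[2]
def tri(t,s,z=None):
    f=lambda p:np.r_[proj("top",p)-t,proj("side",p)-s]
    if z is None: r=least_squares(f,[600,100,100])
    else: r=least_squares(lambda p:f([*p,z]),[600,100])
    return r.x.round(1),r.fun.round(1)
def totool(d):
    from scipy.spatial.transform import Rotation as R
    return R.from_euler("xyz",monitor.state()["tcp_rot"]).inv().apply(d)
E
python3 - <<'E'
from h import *
P=dict(handletop=((227.5,280.3),(219.3,209.6),141),mouth=((439.5,318.4),(372.1,327.3),110),
small=((342,299),(297,285),None),big=((323,374),(231,293),None),yel=((157,253),(192,185),None),pur=((237,207),(267,185),None))
for k,(t,s,z) in P.items():
    print(k,tri(t,s), tri(t,s,z) if z else "")
E
```

```text
handletop (array([516.6, 135.4, 139.6]), array([ 0.4, -0.4, -0.7,  0.1])) (array([516.2, 134.8]), array([ 0.6, -0.3, -0.7, -0.3]))
mouth (array([ 513.5, -194.9,  108.1]), array([ 0.5, -0.4, -0.5,  0.1])) (array([ 512.9, -195. ]), array([ 0.8, -0.1, -0.6, -0.4]))
small (array([522.7, -41.1,  73.3]), array([ 0.1, -0.1, -0.1,  0. ])) 
big (array([405. , -29.2, 147.2]), array([ 0.7, -0.8, -1. ,  0.2])) 
yel (array([544.5, 258.5, 117.3]), array([ 0.6, -0.7, -1.1,  0.2])) 
pur (array([638.1, 148.3, 119.5]), array([ 0.6, -0.6, -0.9,  0.2]))
```

```bash
python3 - <<'E'
from h import *
s=monitor.state()
d=totool(np.array([516.3,135,200])-s["eef_pos"]);print(d,d/150, d/150/14)
E
```

```text
[-418.82752601 -293.98497596   14.37819347] [-2.79218351 -1.95989984  0.09585462] [-0.19944168 -0.13999285  0.00684676]
```

move_arm(moves=[-0.2,-0.14,0,0,-0.2,-0.14,0,0,-0.2,-0.14,0,0,-0.2,-0.14,0,0,-0.2,-0.14,0,0,-0.2,-0.14,0,0,-0.2,-0.14,0,0,-0.2,-0.14,0,0,-0.2,-0.14,0,0,-0.2,-0.14,0,0], claw=60)

```text
t: 1.35
eef_pos: [441.7, 258.7, 214.5]
tcp_rot: [-3.141, -0.0, 2.729]
ft_force: [-0.3, 0.8, -0.4]
opening: 0.631
grip_force: 0.0
```

move_arm(moves=[-0.2,-0.14,0,0,-0.2,-0.14,0,0,-0.2,-0.14,0,0,-0.19,-0.14,0,0,0,0,0,0,0,0,0,0])

```text
t: 2.1
eef_pos: [515.7, 135.6, 214.4]
tcp_rot: [-3.141, -0.001, 2.728]
ft_force: [0.4, 0.1, 0.1]
opening: 0.635
grip_force: 0.0
```

```bash
python3 - <<'E'
from h import *
import cv2
s=monitor.state();print(s)
d=totool(np.array([516.3,135,114.5])-s["eef_pos"]);print(d,d/150)
t=viewer.read_camera("top");v=viewer.read_camera("side")
cv2.imwrite("pics/a.png",np.hstack([cv2.resize(t[190:350,140:320],(400,356)),cv2.resize(v[120:280,130:310],(400,356))])[:,:,::-1])
E
```

```text
{'t': 2.1, 'joints': array([ 1.33065359e-01,  3.61505598e-01,  1.78310123e+00,  2.71327729e-04,
        9.97634147e-01, -1.02474431e+00]), 'qvel': array([ 0.01673514, -0.00560081,  0.00386595, -0.00143527,  0.00045782,
       -0.00264392]), 'tau': array([-1.09664250e+00, -5.02755761e+01, -2.42741042e+01, -2.25783011e-02,
        7.53338076e-02, -2.82522052e-02]), 'eef_pos': array([515.71324159, 135.58177235, 214.40375148]), 'tcp_rot': array([-3.14145069e+00, -6.72396947e-04,  2.72845873e+00]), 'ft_force': array([0.40373832, 0.14073825, 0.10409281]), 'moment': array([-0.03951614, -0.0010573 , -0.01421998]), 'grip_force': 0.0, 'opening': 0.6348291815777173}
[-0.8381384  -0.28307127 99.90325169] [-0.00558759 -0.00188714  0.66602168]
```

View pics/a.png

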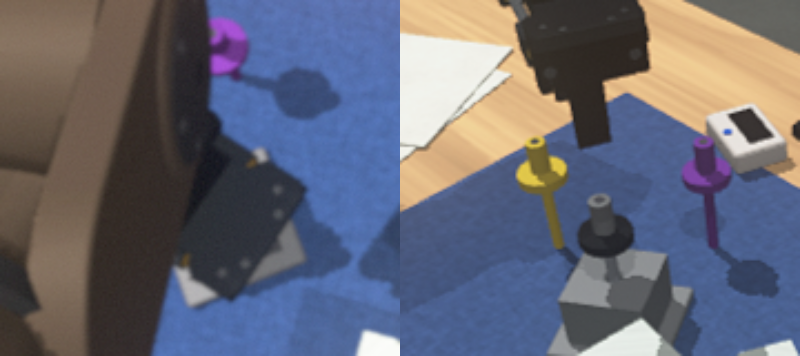

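The gripper (open to 60 mm) is over the stand. In the side crop the probe's handle is directly below the fingers, and both look-alikes are clear of it.

move_arm(moves=[-0.005,-0.002,0.09,0,0,0,0.09,0,0,0,0.09,0,0,0,0.09,0,0,0,0.09,0,0,0,0.08,0,0,0,0.07,0,0,0,0.07,0,0,0,0,0])

```text
t: 3.32
eef_pos: [516.4, 134.7, 113.4]
tcp_rot: [-3.141, -0.001, 2.729]
ft_force: [-0.1, 0.5, -0.7]
opening: 0.631
grip_force: 0.0
```

move_arm(moves=[0,0,0,0,0,0,0,0,0,0,0,0,0,0,0,0,0,0,0,0,0,0,0,0], claw=0)

```text
t: 4.08
eef_pos: [516.8, 134.8, 114.2]
tcp_rot: [3.141, 0.0, 2.729]
ft_force: [-0.1, 0.5, 0.3]
opening: 0.183
grip_force: 30.0
```

move_arm(moves=[0,0,-0.05,0,0,0,-0.1,0,0,0,-0.1,0,0,0,-0.12,0,0,0,-0.12,0,0,0,-0.12,0,0,0,-0.12,0,0,0,-0.1,0,0,0,0,0])

```text
t: 5.2
eef_pos: [517.0, 134.8, 240.0]
tcp_rot: [3.14, 0.002, 2.729]
ft_force: [-0.3, -0.4, -1.5]
opening: 0.183
grip_force: 30.0
```

move_arm(moves=[-0.05,-0.12,0,0,-0.1,-0.23,0,0,-0.1,-0.235,0,0,-0.1,-0.235,0,0,-0.1,-0.235,0,0,-0.1,-0.235,0,0,-0.1,-0.235,0,0,-0.1,-0.235,0,0,-0.07,-0.165,0,0,-0.038,-0.1,0,0])

```text
t: 6.45
eef_pos: [511.9, -196.9, 237.9]
tcp_rot: [3.142, -0.001, 2.727]
ft_force: [-1.3, -0.1, -0.9]
opening: 0.182
grip_force: 30.0
```

move_arm(moves=[0,0,0,0,0,0,0,0,0,0,0,0])

```text
t: 6.82
eef_pos: [512.8, -194.3, 238.6]
tcp_rot: [3.141, -0.0, 2.73]
ft_force: [-0.7, 0.6, -1.1]
opening: 0.182
grip_force: 30.0
```

```bash
python3 - <<'E'
from h import *
import cv2
s=monitor.state();print(s["eef_pos"],s["tcp_rot"],s["ft_force"])
tip=s["eef_pos"]-[0,0,94]
print("tip",tip,proj("side",tip),proj("top",tip), proj("side",tip+[0,0,80]))
t=viewer.read_camera("top");v=viewer.read_camera("side")
cv2.imwrite("pics/side1.png",v[:,:,::-1]);cv2.imwrite("pics/top1.png",t[:,:,::-1])
cv2.imwrite("pics/b.png",np.hstack([cv2.resize(t[260:380,370:490],(400,400),interpolation=2),cv2.resize(v[240:360,310:430],(400,400),interpolation=2)])[:,:,::-1])
E
```

```text
[ 512.76418992 -194.2762111   238.63949572] [ 3.14141575e+00 -9.73889717e-05  2.72986878e+00] [-0.70903064  0.55420588 -1.08921561]
tip [ 512.76418992 -194.2762111   144.63949572] [373.0899271  311.04140512] [445.33825539 316.74651733] [378.49864812 269.75032559]
```

View pics/b.png

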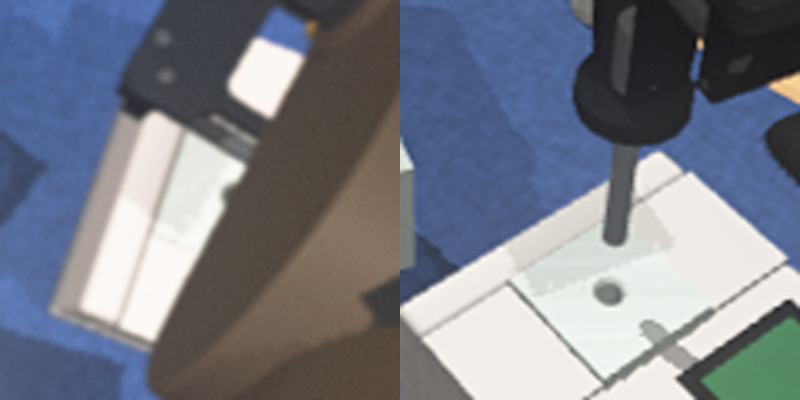

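The side crop shows the rod hanging upright with its tip at about (373.7,311). The hole is at (372.0,327.1). From these I can work out the relative correction.

```bash
python3 - <<'E'
from h import *
e=monitor.state()["eef_pos"]
tip=e-[0,0,94]
for tv in (310.7,311.2):
    off=np.array([373.7,tv])-proj("side",tip)
    r=least_squares(lambda p:proj("side",np.array([p[0],p[1],110.]))+off-[372.0,327.1],[512,-195]).x
    d=totool(np.r_[r-e[:2],0]);print(off,r,d/150)
E
```

```text
[ 0.48335996 -0.35329879] [ 512.17968809 -195.52980417] [ 9.86383366e-04 -8.35812155e-03 -1.22454065e-06]
[0.48335996 0.14670121] [ 512.85743489 -195.02846187] [-1.81632517e-03 -3.48669295e-03 -3.09588429e-07]
```

move_arm(moves=[0,-0.006,0,0,0,0,0.05,0,0,0,0.06,0,0,0,0.06,0,0,0,0.04,0,0,0,0,0,0,0,0,0])

```text
t: 7.8
eef_pos: [512.5, -196.0, 207.3]
tcp_rot: [3.142, 0.0, 2.729]
ft_force: [0.4, 0.2, -0.8]
opening: 0.179
grip_force: 30.0
```

move_arm(moves=[0,0,0.01,0,0,0,0.01,0,0,0,0.01,0,0,0,0.01,0,0,0,0.01,0,0,0,0.01,0])

```text
t: 8.55
eef_pos: [512.5, -195.9, 198.1]
tcp_rot: [3.141, 0.0, 2.729]
ft_force: [0.7, 0.7, -0.2]
opening: 0.18
grip_force: 30.0
```

move_arm(moves=[0,0,0.01,0,0,0,0.01,0,0,0,0.01,0,0,0,0.01,0])

```text
t: 9.05
eef_pos: [512.4, -195.9, 192.0]
tcp_rot: [3.141, 0.0, 2.729]
ft_force: [1.6, 1.2, -0.8]
opening: 0.185
grip_force: 30.0
```

```bash
python3 - <<'E'
from h import *
import cv2
s=monitor.state();print(s["eef_pos"],s["tcp_rot"],s["ft_force"],s["moment"])
v=viewer.read_camera("side")
cv2.imwrite("pics/c.png",cv2.resize(v[270:350,320:420],(500,400),interpolation=2)[:,:,::-1])
E
```

```text
[ 512.41222572 -195.94775715  192.0404693 ] [3.14146023e+00 1.42315625e-04 2.72877178e+00] [ 1.59280267  1.1893088  -0.76107533] [ 0.26638197 -0.34690838  0.00975316]
```

View pics/c.png

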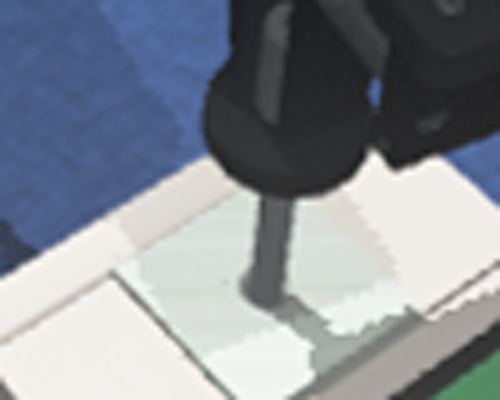

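The side crop shows the rod's tip inside the hole. There is a slight side force toward +x and +y, so I'll ease that way.

move_arm(moves=[-0.002,0.004,0.01,0,0,0,0.01,0,0,0,0.01,0,0,0,0.01,0,0,0,0.01,0])

```text
t: 9.72
eef_pos: [512.9, -195.5, 184.5]
tcp_rot: [3.142, -0.0, 2.729]
ft_force: [0.7, -0.5, -1.2]
opening: 0.185
grip_force: 30.0
```

move_arm(moves=[0,0,0.01,0,0,0,0.01,0,0,0,0.01,0,0,0,0.01,0,0,0,0.01,0])

```text
t: 10.35
eef_pos: [512.9, -195.5, 177.0]
tcp_rot: [3.141, 0.0, 2.729]
ft_force: [1.9, 0.6, -1.1]
opening: 0.182
grip_force: 30.0
```

move_arm(moves=[-0.002,0.002,0.01,0,0,0,0.01,0,0,0,0.01,0,0,0,0.01,0,0,0,0.01,0,0,0,0.01,0,0,0,0.01,0,0,0,0.01,0])

```text
t: 11.35
eef_pos: [513.3, -195.3, 165.0]
tcp_rot: [3.142, 0.0, 2.729]
ft_force: [0.3, 1.0, -0.2]
opening: 0.18
grip_force: 30.0
```

move_arm(moves=[0,0,0.005,0,0,0,0.005,0,0,0,0.005,0,0,0,0.005,0])

```text
t: 11.85
eef_pos: [513.3, -195.4, 162.1]
tcp_rot: [3.141, 0.0, 2.729]
ft_force: [-0.1, -0.2, -1.9]
opening: 0.182
grip_force: 30.0
```

move_arm(moves=[0,0,0.007,0,0,0,0.007,0,0,0,0.007,0,0,0,0.007,0])

```text
t: 12.35
eef_pos: [513.3, -195.3, 157.8]
tcp_rot: [3.142, -0.0, 2.729]
ft_force: [0.4, 0.6, -1.2]
opening: 0.183
grip_force: 30.0
```

move_arm(moves=[0,0,0.006,0,0,0,0,0])

```text
t: 12.6
eef_pos: [513.3, -195.3, 157.0]
tcp_rot: [3.142, -0.0, 2.729]
ft_force: [-0.0, -0.7, -0.6]
opening: 0.18
grip_force: 30.0
```

move_arm(moves=[0,0,0.006,0,0,0,0,0])

```text
t: 12.85
eef_pos: [513.3, -195.3, 156.1]
tcp_rot: [3.142, -0.0, 2.729]
ft_force: [-0.3, -0.3, -1.6]
opening: 0.183
grip_force: 30.0
```

move_arm(moves=[0,0,0.006,0,0,0,0,0])

```text
t: 13.1
eef_pos: [513.2, -195.3, 155.1]
tcp_rot: [3.142, -0.0, 2.729]
ft_force: [0.0, -0.5, -1.6]
opening: 0.181
grip_force: 30.0
```

move_arm(moves=[0,0,0.006,0,0,0,0,0])

```text
t: 13.35
eef_pos: [513.2, -195.3, 154.2]
tcp_rot: [3.141, -0.0, 2.729]
ft_force: [-0.4, 0.0, -1.0]
opening: 0.179
grip_force: 30.0
```

move_arm(moves=[0,0,0.006,0,0,0,0,0])

```text
t: 13.6
eef_pos: [513.2, -195.3, 153.3]
tcp_rot: [3.142, -0.0, 2.729]
ft_force: [-0.7, -0.4, -0.9]
opening: 0.183
grip_force: 30.0
```

move_arm(moves=[0,0,0.006,0,0,0,0,0])

```text
t: 13.85
eef_pos: [513.2, -195.3, 152.4]
tcp_rot: [3.141, -0.0, 2.729]
ft_force: [-0.2, 0.1, -0.9]
opening: 0.183
grip_force: 30.0
```

move_arm(moves=[0,0,0.006,0,0,0,0,0])

```text
t: 14.1
eef_pos: [513.3, -195.3, 151.6]
tcp_rot: [3.141, -0.0, 2.729]
ft_force: [-0.3, -0.6, -1.5]
opening: 0.183
grip_force: 30.0
```

move_arm(moves=[0,0,0.006,0,0,0,0,0])

```text
t: 14.35
eef_pos: [513.3, -195.3, 150.6]
tcp_rot: [3.141, -0.0, 2.729]
ft_force: [-0.1, -0.2, -1.8]
opening: 0.184
grip_force: 30.0
```

move_arm(moves=[0,0,0.006,0,0,0,0,0])

```text
t: 14.6
eef_pos: [513.2, -195.3, 149.7]
tcp_rot: [3.141, -0.0, 2.729]
ft_force: [-0.4, -0.6, -1.1]
opening: 0.182
grip_force: 30.0
```

move_arm(moves=[0,0,0.006,0,0,0,0,0])

```text
t: 14.85
eef_pos: [513.3, -195.3, 148.9]
tcp_rot: [3.142, -0.0, 2.729]
ft_force: [-1.3, 0.1, -1.8]
opening: 0.184
grip_force: 30.0
```

move_arm(moves=[0,0,0.006,0,0,0,0,0])

```text
t: 15.1
eef_pos: [513.3, -195.3, 147.9]
tcp_rot: [3.142, -0.0, 2.729]
ft_force: [0.2, 0.0, -1.6]
opening: 0.178
grip_force: 30.0
```

move_arm(moves=[0,0,0.006,0,0,0,0,0])

```text
t: 15.35
eef_pos: [513.3, -195.3, 147.0]
tcp_rot: [3.142, -0.0, 2.729]
ft_force: [-1.2, -0.4, -1.5]
opening: 0.182
grip_force: 30.0
```

move_arm(moves=[0,0,0.006,0,0,0,0,0])

```text
t: 15.6
eef_pos: [513.2, -195.3, 146.1]
tcp_rot: [3.141, -0.0, 2.729]
ft_force: [0.3, 0.9, -1.1]
opening: 0.179
grip_force: 30.0
```

move_arm(moves=[0,0,0.006,0,0,0,0,0])

```text
t: 15.85
eef_pos: [513.2, -195.3, 145.2]
tcp_rot: [3.142, -0.0, 2.729]
ft_force: [-0.3, -1.0, -1.9]
opening: 0.184
grip_force: 30.0
```

move_arm(moves=[0,0,0.006,0,0,0,0,0])

```text
t: 16.1
eef_pos: [513.2, -195.3, 144.3]
tcp_rot: [3.141, -0.0, 2.729]
ft_force: [-0.2, 0.2, -0.6]
opening: 0.181
grip_force: 30.0
```

move_arm(moves=[0,0,0.006,0,0,0,0,0])

```text
t: 16.35
eef_pos: [513.4, -195.4, 143.7]
tcp_rot: [3.142, 0.0, 2.729]
ft_force: [-0.5, 0.3, 2.1]
opening: 0.183
grip_force: 30.0
```

move_arm(moves=[0,0,0.002,0,0,0,0,0])

```text
t: 16.6
eef_pos: [513.5, -195.5, 143.6]
tcp_rot: [3.142, 0.001, 2.729]
ft_force: [-0.4, -0.6, 5.4]
opening: 0.176
grip_force: 30.0
```

move_arm(moves=[0,0,0.003,0,0,0,0,0,0,0,0,0])

```text
t: 16.98
eef_pos: [513.7, -195.6, 143.5]
tcp_rot: [-3.142, 0.002, 2.729]
ft_force: [-1.0, 0.3, 9.4]
opening: 0.184
grip_force: 30.0
```

move_arm(moves=[0,0,0.001,0,0,0,0,0,0,0,0,0,0,0,0,0,0,0,0,0,0,0,0,0,0,0,0,0,0,0,0,0,0,0,0,0,0,0,0,0])

```text
t: 18.23
eef_pos: [513.8, -195.6, 143.5]
tcp_rot: [-3.142, 0.002, 2.729]
ft_force: [-0.1, 0.7, 9.2]
opening: 0.183
grip_force: 30.0
```

move_arm(moves=[0,0,-0.005,0,0,0,0,0,0,0,0,0])

```text
t: 18.6
eef_pos: [513.5, -195.4, 143.6]
tcp_rot: [3.142, 0.001, 2.729]
ft_force: [0.0, 0.2, 5.2]
opening: 0.18
grip_force: 30.0
```

move_arm(moves=[0,0,0,0,0,0,0,0,0,0,0,0,0,0,0,0], claw=28)

```text
t: 19.1
eef_pos: [513.2, -195.3, 143.2]
tcp_rot: [3.141, -0.0, 2.729]
ft_force: [-0.1, -0.4, 0.0]
opening: 0.292
grip_force: 0.0
```

```bash
python3 - <<'E'
from h import *
import cv2
s=monitor.state();print(s["eef_pos"],s["tcp_rot"],s["ft_force"],s["opening"]*95.1)
v=viewer.read_camera("side")
cv2.imwrite("pics/d.png",cv2.resize(v[250:350,320:430],(660,600),interpolation=2)[:,:,::-1])
E
```

```text
[ 513.22862356 -195.31244456  143.22332229] [ 3.14148450e+00 -2.70777877e-04  2.72882962e+00] [-0.10951318 -0.42889417  0.01537708] 27.79763894445862
```

View pics/d.png

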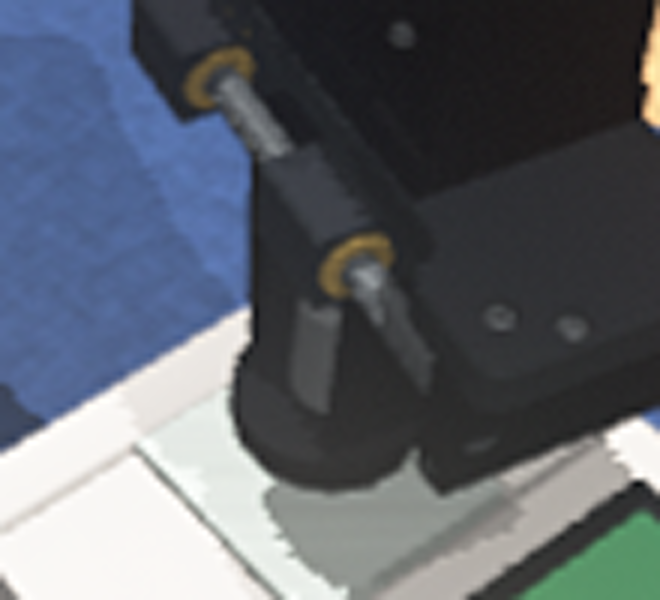

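The side crop shows the fingers open astride the handle, just above the collar. The probe stands in the well, so I can push the collar down.

move_arm(moves=[0,0,0.01,0,0,0,0.01,0,0,0,0.01,0,0,0,0.01,0])

```text
t: 19.65
eef_pos: [513.4, -195.4, 137.4]
tcp_rot: [3.141, 0.0, 2.729]
ft_force: [-0.2, -0.2, 2.6]
opening: 0.296
grip_force: 0.9
```

move_arm(moves=[0,0,0.01,0,0,0,0.01,0,0,0,0,0])

```text
t: 20.02
eef_pos: [513.2, -195.3, 134.2]
tcp_rot: [3.142, -0.0, 2.729]
ft_force: [0.2, 0.0, -0.5]
opening: 0.299
grip_force: 0.0
```

move_arm(moves=[0,0,0.01,0,0,0,0.01,0,0,0,0.01,0,0,0,0.01,0])

```text
t: 20.52
eef_pos: [513.3, -195.3, 128.3]
tcp_rot: [3.142, 0.0, 2.729]
ft_force: [-0.3, -0.2, 1.6]
opening: 0.294
grip_force: 0.9
```

move_arm(moves=[0,0,0.01,0,0,0,0.01,0])

```text
t: 20.78
eef_pos: [513.3, -195.4, 125.3]
tcp_rot: [3.142, 0.0, 2.729]
ft_force: [0.1, 0.4, 1.8]
opening: 0.292
grip_force: 0.9
```

Pushing takes about 2 N. I'll continue in small steps until the collar reaches the rim.

move_arm(moves=[0,0,0.006,0,0,0,0.006,0,0,0,0.006,0])

```text
t: 21.15
eef_pos: [513.3, -195.3, 122.6]
tcp_rot: [3.141, 0.0, 2.729]
ft_force: [-0.5, -0.8, 1.7]
opening: 0.292
grip_force: 0.9
```

move_arm(moves=[0,0,0.005,0,0,0,0,0])

```text
t: 21.4
eef_pos: [513.2, -195.3, 121.8]
tcp_rot: [3.141, -0.0, 2.729]
ft_force: [-0.3, -0.5, 0.8]
opening: 0.294
grip_force: 0.3
```

move_arm(moves=[0,0,0.005,0,0,0,0,0])

```text
t: 21.65
eef_pos: [513.3, -195.3, 121.1]
tcp_rot: [3.141, -0.0, 2.729]
ft_force: [0.3, -0.6, 0.9]
opening: 0.296
grip_force: 0.4
```

move_arm(moves=[0,0,0.004,0,0,0,0,0])

```text
t: 21.9
eef_pos: [513.3, -195.3, 120.5]
tcp_rot: [3.141, -0.0, 2.729]
ft_force: [0.6, -0.1, 1.3]
opening: 0.294
grip_force: 0.5
```

move_arm(moves=[0,0,0.004,0,0,0,0,0])

```text
t: 22.15
eef_pos: [513.3, -195.4, 120.3]
tcp_rot: [3.142, 0.0, 2.729]
ft_force: [-0.4, 0.5, 4.4]
opening: 0.297
grip_force: 2.8
```

move_arm(moves=[0,0,0.002,0,0,0,0,0])

```text
t: 22.4
eef_pos: [513.3, -195.4, 120.3]
tcp_rot: [3.142, 0.001, 2.729]
ft_force: [-2.5, 0.4, 8.6]
opening: 0.298
grip_force: 4.5
```

move_arm(moves=[0,0,-0.01,0,0,0,-0.02,0,0,0,0,0,0,0,0,0])

```text
t: 22.9
eef_pos: [513.2, -195.3, 124.1]
tcp_rot: [3.141, -0.0, 2.729]
ft_force: [0.0, -0.1, 0.0]
opening: 0.294
grip_force: 0.0
```

move_arm(moves=[0,0,-0.05,0,0,0,-0.08,0,0,0,-0.1,0,0,0,-0.1,0,0,0,-0.15,0,0,0,-0.15,0,0,0,-0.15,0,0,0,0,0], claw=50)

```text
t: 23.9
eef_pos: [513.7, -195.6, 243.2]
tcp_rot: [-3.141, 0.004, 2.729]
ft_force: [-0.1, -0.2, 0.3]
opening: 0.525
grip_force: 0.0
```

```bash
python3 - <<'E'
from h import *
import cv2
s=monitor.state();print(s["eef_pos"],s["ft_force"])
v=viewer.read_camera("side")
cv2.imwrite("pics/e.png",cv2.resize(v[220:380,290:490],(750,600),interpolation=2)[:,:,::-1])
E
```

```text
[ 513.74638749 -195.56921715  243.2062354 ] [-0.11304776 -0.18016579  0.3351148 ]
```

View pics/e.png

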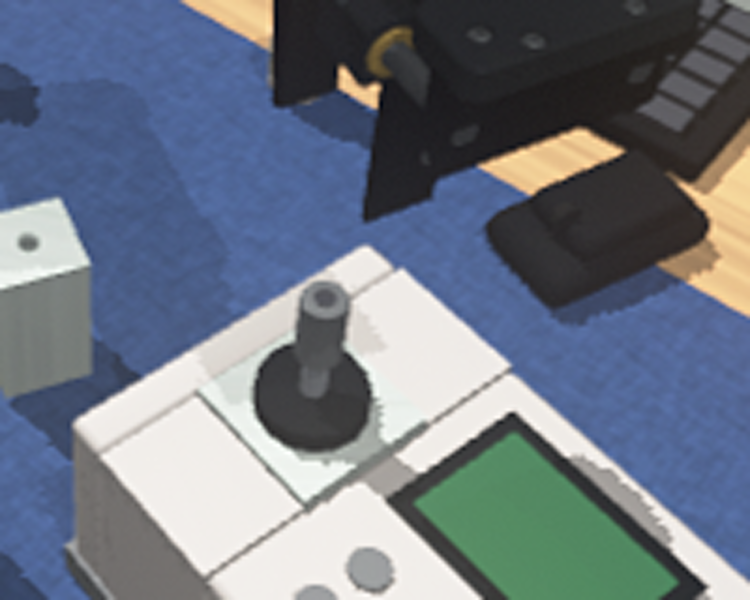

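The side crop shows the probe upright in the well with the collar flat on the rim at about (313,395). The gripper is clear of it, so I'll hand the job in.

```bash
python3 -c "
from cell import order
print(order.job_done())"
```

```text
the job is handed in; nothing more can be done
None
```

The job is handed in, with no verdict returned: the probe stands upright in the well, pressed on the bottom at an estimated 11–12 N for about 1.2 s, the collar was seated on the rim with about 9 N, and the gripper is clear.

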